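# Strip a covered topping pan on the slanted rack for washing

### The job

The covered topping pan on the slanted rack is due for washing: take it apart in order. First move its lid onto the open pan beside it, properly seated; then lift out the drainer and stand it on the rubber mat, and last take the pan out of the rack and stand it on the mat too, each flat on its own base and wholly on the mat. Set things down, do not drop them, and leave the open pan, the jug and the glass where they are.

Things in the scene. Friction and masses are not known exactly. Their poses are not given: they have to be found in the camera images.
- lid_handle (a point): Middle of the bar of the lid's black bridge handle. Lid: steel plate 176 x 108 x 4 mm with a dropped centre 128 x 60 x 8 mm below it that sits in the mouth underneath. Handle bar 10 mm thick along x, 70 long along y, 14 high; this point is 31 mm above the plate's underside. Axes: x along the 176 mm, z out of the plate. Starts on the drainer in the covered pan, tilted with the rack. 0.15 kg
- drainer_bar (a point): Middle of the drainer's lift bar (8 mm thick along x, 66 long along y, 14 high, across its mouth). Drainer: perforated tray 142 x 74 mm outside, 64 high, walls and base 4 mm, rim flange 172 x 104 x 4 mm at the top. This point is 45 mm above its underside, 19 below its top. Axes: x along 172, z up out of its mouth. At the start it hangs by its flange on the pan's rim, under the lid, 3 mm free all round. 0.16 kg
- pan_center (a point): Centre of the covered steel pan, half-way up: 156 x 88 mm outside, 100 high, walls and base 4 mm; a rim flange 4 mm thick at the top, 176 x 108 mm overall, so the rim is 14 mm from inner wall face to flange edge (pinch it there). Axes: x along 176, z out of its mouth. Rests on the slope, low end (-x) 2 mm from the rack's lip. About 0.26 kg empty
- open_mouth (a point): The uncovered pan in the rack's other bay, same size as the covered one with its own drainer in it: this point is the centre of its mouth, on top of the upper flange, 104 mm above its underside, where the lid's plate must rest (lid_handle 31 mm above it). Mouth 134 x 66 mm. Axes as the pan's. 0.6 kg, loose: do not shift it
- rack: Fixed steel pan rack, 300 mm wide (y), sloping up 30 degrees towards its +x, a 17 mm lip along its low -x edge (the side towards the robot) and open sides. Origin under its middle on the bench; the slope is 85 mm high over the origin. Two bays at y = +75 and -75 mm: the covered pan in one, the open pan in the other; which is which varies; 42 mm between their rims
- mat_top (a point): Centre of the top of the fixed black rubber bar mat, 300 mm (x) by 450 mm (y), 5 mm thick, flat on the bench. Stands left or right of the rack. A steel jug and a glass already stand on it and stay there
- jug_center (a point): Steel milk jug on the mat, 80 mm across at the foot, 100 high, its handle reaching 64 mm from the axis to +y of this frame. The point is on its axis, half-way up. Leave it alone
- shot_glass_rim (a point): Small straight glass near the far edge of the mat, 60 mm across at most, 75 high; the point is the centre of its rim. Leave it alone

How it is judged:
By the outcome, as a careful person would: the job done as asked, in the order asked, and still so for the second after the job is handed in, with the robot touching nothing.
It also fails if it takes over 66 s, if anything falls off the work surface, if the arm or the gripper's body presses on something with over 40 N, if the wrist force passes 120 N, or if a joint passes its speed limit or range.

### The arm

A 6-joint arm with a two-finger parallel gripper is mounted at the origin on the work surface. World frame = base frame: x ahead of the robot, y to its left, z up, the work surface at z = 0. Lengths are in mm, angles in rad, forces in N, time in s.
With the tool pointing down it reaches from about 275 to 725 mm from the base axis. Payload 5.6 kg.
Tool frame: the origin (TCP) lies on the mounting face of the last link; the fingertips stand ahead of it and the grasp point (between the pads) lies 155 mm ahead of it (ctrl.tcp_to_tips is the z of the fingertips in the tool frame, in mm); z points along the fingers, y is the line along which they close (so a half turn about z gives the same grasp; the last joint's range is limited). The gripper opens to 85 mm and grips with 20 to 120 N. Pads are 22 mm wide; open, the fingers measure 114 mm over their backs; the gripper's body (76 mm by 85 mm) begins 54 mm behind the grasp point. The pads swing forward as they close: fully open they stand 13 mm farther back than shut.
Start: joints at [1.417, 0.255, 0.108, 0, -1.424, -0.285], TCP at [233.643, 497.9, 404.683] pointing down, gripper open.
Joint ranges: [-2.95, 2.95], [-1.21, 1.97], [-1.09, 1.5], [-2.87, 1.71], [-2.94, -0.07], [-3.05, 3.05]. Speed limits (rad/s): [2.57, 2.57, 3.14, 3.14, 3.14, 3.14].

### API

Orientations are given as a 3x3 rotation matrix whose columns are the frame's x, y, z axes.
In Python, from station import sense, viewer, job_done, ctrl gives the robot as it stands. The module is installed in compiled form; this text tells all that it offers.
- The arm moves only by the tool step_arm, never from a script. Its argument "plan" is text: rows parted by semicolons, each of 7 numbers parted by spaces: the turn, a rotation vector about the tool's x, y, z in degrees, then the shift along the tool's x, y, z in m, then the closure, from -1 (fully open) to 1 (shut), so that 0 is half open. A call has exactly 5 rows; each row is the pose to reach, as a shift and turn from the pose commanded when the call began, along the tool's axes at that moment; what a row does not reach only later rows make up. A row lasts 1/8 s, in which the tool goes at most 62.5 mm and 10.7 degrees, less where a joint would pass 70% of its speed; a pose out of reach is approached as far as the arm can. A call with a gripper value outside its range is refused whole. The fingers move at their own pace and stop on an object; "squeeze" is the grip in N (left out, the last holds). Time passes only in rows, so rows that repeat a pose let the fingers close, or fill a call up. It gives the time, the measured TCP pose, the force, the opening and the grip force at its end, in the units of the state.
- sense(): the state, without advancing time (a new reading comes with each control period).
- viewer.get_image(name): name is "scene" or "top"; returns (picture, depth): 400x640x3 uint8, red, green, blue; 400x640 float32, mm along the optical axis (not along the pixel's ray), 0 where there is no reading.
- viewer.get_calibration(name): a dict with "fx", "fy", "cx", "cy" (pixels), "world_from_camera" (4x4, takes a point from camera to world coordinates). Camera axes: x right, y up, looking along -z (the intrinsics and any distortion apply to the point x, -y, -z); pixel columns grow to the right and rows downward; lengths in mm; the calibration is good to about 2 mm. A picture is of the moment at which its call begins. get_calibration takes no time and is no camera call.
- job_done(): hands the job in; it is judged then, once.
The state is a dict: "time_s": time; "q": joint angles; "joint_velocities": joint speeds; "joint_torque": joint torques, N m; "position": TCP position; "tcp_rot": TCP orientation; "wrist_force": force on the tool from outside, world axes, zero at the start; "moment": the same for the moment, N m; "opening": opening from 0.0 (shut) to 1.0 (fully open); "gripper_force": force on a finger pad.
Only numpy, scipy, OpenCV 4.12 (cv2) and the standard library are available. Lean on these libraries where they do the work, as an engineer would, in place of code of your own. Each camera call takes 0.05 s, during which the arm holds its last target. There are 200 camera calls.

## Working session

There is one attempt and no reset: what is moved stays moved. The work goes in short steps, Python scripts to look and compute and a tool call to move; the robot and the scene stay as the last step left them, time stands still between calls to the robot, and variables do not carry over. Pictures are saved under pics/ and viewed, at most 10 in all, crops included, and the job is handed in when it is done.

Besides the shell and the picture viewer there is one more tool, called after ">>>" by a JSON object that holds its "api" and its "payload". step_arm: Moves the arm, as the interface text tells. Its arguments: {"type":"object","properties":{"plan":{"type":"string"},"squeeze":{"type":"number"}},"required":["plan"]}

```bash
mkdir -p pics; python3 - <<'E'
from station import sense, viewer, ctrl
import cv2, numpy as np
for n in("scene","top"):
    im,d=viewer.get_image(n); cv2.imwrite(f"pics/{n}0.png",im[:,:,::-1]); np.savez(f"{n}0.npz",im=im,d=d)
    c=viewer.get_calibration(n); print(n,{k:np.round(v,3) for k,v in c.items()}, (d>0).mean())
s=sense(); print({k:np.round(v,3) for k,v in s.items()}); print(ctrl.tcp_to_tips)
E
```

```text
scene {'fx': np.float64(381.606), 'fy': np.float64(381.606), 'cx': np.float64(318.845), 'cy': np.float64(205.018), 'world_from_camera': array([[ 1.950000e-01, -6.620000e-01,  7.240000e-01,  1.182215e+03],
       [ 9.810000e-01,  1.210000e-01, -1.540000e-01, -1.183050e+02],
       [ 1.500000e-02,  7.400000e-01,  6.730000e-01,  6.904990e+02],
       [ 0.000000e+00,  0.000000e+00,  0.000000e+00,  1.000000e+00]])} 0.99603125
top {'fx': np.float64(457.784), 'fy': np.float64(457.784), 'cx': np.float64(322.255), 'cy': np.float64(201.54), 'world_from_camera': array([[ 1.500000e-02,  9.930000e-01, -1.150000e-01,  4.525520e+02],
       [-1.000000e+00,  1.600000e-02,  6.000000e-03,  2.499600e+01],
       [ 8.000000e-03,  1.150000e-01,  9.930000e-01,  1.230854e+03],
       [ 0.000000e+00,  0.000000e+00,  0.000000e+00,  1.000000e+00]])} 0.995953125
{'time_s': np.float64(0.1), 'q': array([ 1.417,  0.256,  0.107, -0.   , -1.424, -0.285]), 'joint_velocities': array([ 0.001, -0.002,  0.002,  0.002, -0.001, -0.   ]), 'joint_torque': array([-4.0000e-03, -3.8760e+01,  2.3847e+01,  5.3780e+00, -4.0000e-03,
       -0.0000e+00]), 'position': array([233.557, 497.802, 403.901]), 'tcp_rot': array([[ 0.905, -0.425, -0.001],
       [-0.425, -0.905, -0.002],
       [ 0.   ,  0.002, -1.   ]]), 'wrist_force': array([-0.014, -0.065,  0.82 ]), 'moment': array([-0.058,  0.001, -0.027]), 'gripper_force': np.float64(0.0), 'opening': np.float64(0.999)}
173.4
```

View pics/scene0.png

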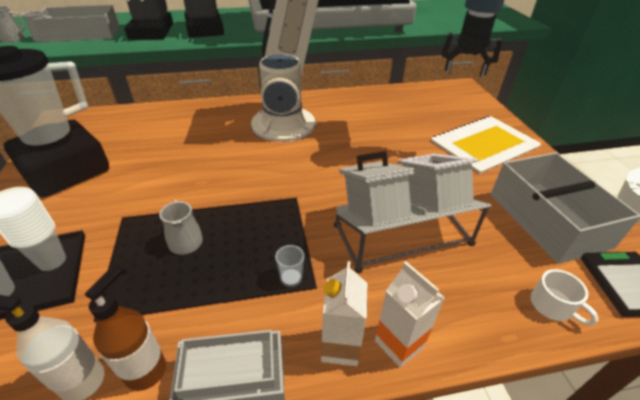

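View pics/top0.png

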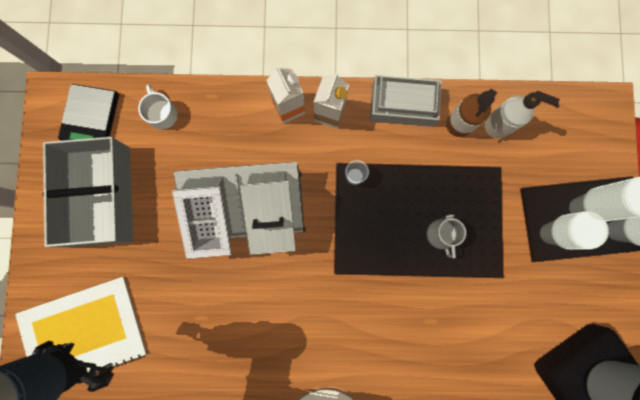

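```bash
cat > h.py <<'E'
import numpy as np, cv2
from scipy.spatial.transform import Rotation as R
from station import sense, viewer, ctrl
def cloud(n,d):
    c=viewer.get_calibration(n); v,u=np.indices(d.shape)
    p=np.stack([(u-c["cx"])/c["fx"]*d,-(v-c["cy"])/c["fy"]*d,-d,np.ones_like(d)],-1)
    return (p@c["world_from_camera"].T)[...,:3]
def snap(n):
    im,d=viewer.get_image(n); return im,d,cloud(n,d)
def plane(P,it=5,tol=4):
    for _ in range(it):
        m=P.mean(0); n=np.linalg.svd(P-m,full_matrices=False)[2][2]; n*=np.sign(n[2])
        P=P[abs((P-m)@n)<tol]
    return m,n,len(P)
E
python3 - <<'E'
from h import *
np.set_printoptions(precision=1,suppress=True)
f=np.load("top0.npz"); im,d=f["im"],f["d"]; P=cloud("top",d)
def reg(r0,r1,c0,c1): return P[r0:r1,c0:c1].reshape(-1,3)
# bench & mat height
b=reg(290,310,150,350); print("bench z",np.median(b[:,2])); 
mt=reg(200,270,345,420); print("mat z",np.median(mt[:,2]))
# lid plane
m,n,k=plane(reg(190,212,250,285)); print("lid",m,n.round(3),k,"tilt",np.degrees(np.arccos(n[2])),"yaw",np.degrees(np.arctan2(-n[1],-n[0])))
# points lying on the lid plane around
sub=P[170:262,235:305]; on=(abs((sub-m)@n)<5).astype(np.uint8)
num,lab,st,_=cv2.connectedComponentsWithStats(on); i=1+st[1:,4].argmax(); L=sub[lab==i]
ex=np.array([-n[0]*n[2],-n[1]*n[2],n[0]**2+n[1]**2]); ex/=np.linalg.norm(ex); ey=np.cross(n,ex)
uv=np.c_[(L-m)@ex,(L-m)@ey].astype(np.float32); r=cv2.minAreaRect(uv); print("lidrect",r,"centre",m+ex*r[0][0]+ey*r[0][1])
# handle
hh=(sub-m)@n; blk=(im[170:262,235:305].max(-1)<70)&(hh>10)&(hh<45); H=sub[blk]; print("handle n",blk.sum(),H.mean(0),"h",np.percentile(hh[blk],[5,50,95])); hu=np.c_[(H-m)@ex,(H-m)@ey].astype(np.float32); print(cv2.minAreaRect(hu))
# open pan rim: plane parallel
sub2=P[175:262,165:240]; h2=(sub2-m)@n
print("hist h2",np.histogram(h2[abs(h2)<60],bins=np.arange(-60,61,4)))
# mat rect
g=(im.max(-1)<60)&(abs(P[...,2]-5)<6); g=g.astype(np.uint8); num,lab,st,_=cv2.connectedComponentsWithStats(g)
for i in range(1,num):
    if st[i,4]>800: 
        Q=P[lab==i][:,:2].astype(np.float32); print("mat",st[i],cv2.minAreaRect(Q))
for nm,a in (("jug",(205,262,420,475)),("glass",(155,190,338,375))):
    Q=reg(*a); 
    z=Q[:,2]; print(nm,np.percentile(z,[50,95,99]), Q[z>60][:,:2].min(0),Q[z>60][:,:2].max(0),Q[z>60].mean(0))
E
```

```text
bench z -0.5987427917019659
mat z 4.237203027083979
lid [572.4 144.  201.2] [-0.7 -0.   0.7] 139 tilt 44.085125059965826 yaw 3.5816541472827397
lidrect ((-0.38552093505859375, 1.3213577270507812), (111.41986083984375, 58.81401443481445), 86.08330535888672) centre [572.  145.3 200.9]
handle n 138 [520.3 139.4 203.9] h [22.3 41.3 44.7]
((-36.63420104980469, -0.750213623046875), (11.527792930603027, 67.37256622314453), 1.4576419591903687)
hist h2 (array([239, 269, 183, 174,  85, 127, 145,  86,  46,  37,  59, 105, 244,
       296, 243, 204, 162, 156, 142, 146, 132, 165, 219,  56,   0,   0,
         0,   0,   0,   0]), array([-60, -56, -52, -48, -44, -40, -36, -32, -28, -24, -20, -16, -12,
        -8,  -4,   0,   4,   8,  12,  16,  20,  24,  28,  32,  36,  40,
        44,  48,  52,  56,  60]))
mat [  335   164   168   113 16126] ((550.5429077148438, -240.73110961914062), (447.5685119628906, 295.0345764160156), 89.5470962524414)
mat [ 526  180  114   80 2752] ((560.066162109375, -684.449951171875), (190.75523376464844, 285.10107421875), 6.870076656341553)
jug [  5.9 100.9 106.7] [ 451.5 -335.7] [554.4  25. ] [ 509.3 -296.5  109. ]
glass [ 5.4 78.1 81.4] [452.6 -97.9] [695.6  25. ] [661.3 -67.2 117.6]
```

```bash
python3 -c "
import cv2
a=cv2.imread('pics/top0.png')[150:290,150:510]; cv2.imwrite('pics/c0.png',cv2.resize(a,None,fx=2.2,fy=2.2,interpolation=cv2.INTER_CUBIC))"
```

```text
(no output)
```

View pics/c0.png

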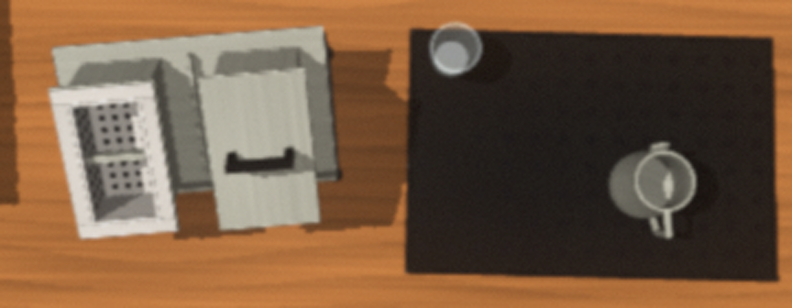

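```bash
python3 - <<'E'
from h import *
np.set_printoptions(precision=0,suppress=True,linewidth=200)
P=cloud("top",np.load("top0.npz")["d"])
for c in (255,280,200,180,222): print(c,"rows170.."); print(P[166:262:5,c][:,[0,2]].T)
f=np.load("scene0.npz");Q=cloud("scene",f["d"])
for r in (180,200): print(r); print(Q[r,340:500:8].T)
for c in (375,440): print(c); print(Q[140:230:5,c].T)
E
```

```text
255 rows170..
[[665. 653. 638. 621. 602. 592. 581. 571. 560. 549. 538. 526. 514. 505. 493. 482. 470. 459. 446. 433.]
 [131. 126. 144. 175. 220. 215. 208. 202. 195. 188. 185. 190. 209. 165. 157. 152. 141. 138.  -1.  -4.]]
280 rows170..
[[666. 654. 636. 615. 603. 593. 583. 572. 561. 550. 539. 526. 515. 506. 495. 483. 471. 460. 447. 434.]
 [129. 125. 159. 216. 219. 212. 204. 201. 195. 190. 181. 207. 205. 161. 152. 150. 144. 133.   1.   3.]]
200 rows170..
[[688. 649. 638. 623. 607. 590. 579. 576. 565. 553. 541. 526. 518. 506. 494. 481. 469. 457. 445. 431.]
 [ -1. 135. 129. 149. 176. 213. 209. 138. 131. 126. 119. 171. 103.  98.  93. 102. 124. 138. 135.   0.]]
180 rows170..
[[ 687.  649.  638.  627.  615.  589.  578.  568.  557.  546.  535.  524.  513.  510.  496.  483.  453.  456.  443.  430.]
 [  -3.  131.  128.  115.  115.  217.  211.  205.  197.  193.  185.  179.  175.   -3.    0.    2. 1231.    2.   -1.   -1.]]
222 rows170..
[[689. 651. 640. 625. 613. 600. 588. 570. 559. 548. 537. 526. 515. 504. 492. 481. 469. 458. 445. 432.]
 [ -1. 130. 125. 138. 141. 144. 148. 197. 194. 185. 180. 17
[... 540 characters left out ...]
7. 316. 337. 470. 496. 514.]
 [ -1.  76. 115. 149. 171. 169. 166. 163. 160.  72.  99. 121. 143. 145. 142. 139. 136.  -0.  -5.  -1.]]
375
[[157. 188. 212. 522. 265. 493. 555. 608. 616. 612. 618. 623. 628. 634. 639. 644. 650. 654.]
 [286. 277. 269. 147. 253. 162. 138. 118. 117. 120. 119. 118. 118. 117. 117. 116. 115. 115.]
 [ -0.   1.  -2. 206.  -2. 156. 190. 220. 213. 197. 188. 179. 170. 161. 152. 143. 134. 123.]]
440
[[210. 232. 249. 475. 500. 595. 597. 599. 605. 613. 618. 622. 630. 635. 640. 660. 551. 568.]
 [491. 482. 476. 337. 324. 265. 268. 270. 269. 267. 268. 268. 267. 267. 267. 256. 339. 331.]
 [ 10.   6.  -1. 151. 155. 217. 204. 192. 184. 176. 166. 156. 148. 138. 128. 134.  -2.  -2.]]
```

```bash
cat >> h.py <<'E'
def robplane(P,tol=3):
    from scipy.optimize import least_squares
    A=np.c_[P[:,0],P[:,1],np.ones(len(P))]
    r=least_squares(lambda p:A@p-P[:,2],[.577,0,np.median(P[:,2]-.577*P[:,0])],loss="soft_l1",f_scale=2)
    n=np.array([-r.x[0],-r.x[1],1]); n/=np.linalg.norm(n); return r.x,n
def frame(yaw,t=np.radians(30)):
    c,s=np.cos(yaw),np.sin(yaw); n=np.array([-np.sin(t)*c,-np.sin(t)*s,np.cos(t)])
    ey=np.array([-s,c,0]); return np.c_[np.cross(ey,n),ey,n]
E
python3 - <<'E'
from h import *
np.set_printoptions(precision=2,suppress=True,linewidth=160)
f=np.load("top0.npz"); im=f["im"];P=cloud("top",f["d"])
L=np.concatenate([P[185:215,250:286].reshape(-1,3),P[233:250,254:288].reshape(-1,3)])
x,n=robplane(L); print("lid",n,np.degrees(np.arccos(n[2])),"yaw",np.degrees(np.arctan2(-n[1],-n[0])))
# rect of points near the plane
S=P[170:262,236:305]; on=(abs((S-np.array([0,0,x[2]]))@n)<4)
def rect(S,on,n,o):
    on=cv2.morphologyEx(on.astype(np.uint8),cv2.MORPH_OPEN,np.ones((3,3)))
    k,lab,st,_=cv2.connectedComponentsWithStats(on); Q=S[lab==1+st[1:,4].argmax()]
    E=frame(np.arctan2(-n[1],-n[0])); o=Q.mean(0); q=(Q-o)@E
    r=cv2.minAreaRect(q[:,:2].astype(np.float32)); c=o+E@np.r_[r[0],np.median(q[:,2])]
    ang=(r[2]+45)%90-45; return c,r,ang
print(rect(S,on,n,0))
S2=P[175:262,166:240]; 
strips=np.concatenate([P[190:255,173:181].reshape(-1,3),P[190:250,219:226].reshape(-1,3)])
h=(strips-np.array([0,0,x[2]]))@n; strips=strips[abs(h+0)<12]; x2,n2=robplane(strips); print("open",n2,"offs",np.median(h[abs(h)<12]))
on2=abs((S2-np.array([0,0,x2[2]]))@n2)<5; print(rect(S2,on2,n2,0))
# +x walls in scene
Q=cloud("scene",np.load("scene0.npz")["d"])
for nm,a in (("cov",(178,212,372,408)),("open",(178,205,438,468))):
    W=Q[a[0]:a[1],a[2]:a[3]].reshape(-1,3); m,nn,k=plane(W,8,3); nn*=np.sign(nn[0]); print(nm,m,nn,k,"yaw",np.degrees(np.arctan2(nn[1],nn[0])))
# handle: black pixels, ray vs. plane at 34mm above plate underside (bar top)
g=(im[205:240,245:292].max(-1)<75); k,lab,st,ce=cv2.connectedComponentsWithStats(g.astype(np.uint8)); print(st,ce+[245,205])
HP=P[205:240,245:292][g]; hh=(HP-np.array([0,0,x[2]]))@n; print("h",np.percentile(hh,[10,50,90]),"mean",HP[(hh>20)].mean(0), len(HP))
E=frame(np.arctan2(-n[1],-n[0])); q=HP[hh>22]@E; print(q.min(0),q.max(0))
E
```

```text
lid [-0.5  -0.04  0.87] 29.936317103123493 yaw 4.828948674319612
(array([531.65, 142.05, 177.74]), ((-5.546348571777344, 0.17721176147460938), (177.979736328125, 108.1103744506836), 0.5539861917495728), 0.5539861917495728)
open [-0.49 -0.05  0.87] offs -3.4880522161916336
(array([519.65, 294.46, 174.63]), ((-5.4762420654296875, 0.6169929504394531), (108.17571258544922, 175.18280029296875), 89.6042709350586), -0.39572906494140625)
cov [622.98 150.42 175.32] [0.96 0.11 0.26] 107 yaw 6.773291867848683
open [617.99 298.71 158.45] [0.95 0.13 0.28] 90 yaw 7.96781672040047
[[   0    0   47   35 1463]
 [   8   13   31   10  182]] [[267.99 221.76]
 [268.11 223.95]]
h [18.02 32.61 35.58] mean [517.29 138.12 213.17] 182
[554.11 -13.19 -94.84] [1007.78  129.31  839.43]
```

```bash
cat >> h.py <<'E'
def ray(n,u,v,p0,nrm):
    c=viewer.get_calibration(n); T=c["world_from_camera"]
    d=T[:3,:3]@np.array([(u-c["cx"])/c["fx"],-(v-c["cy"])/c["fy"],-1]); o=T[:3,3]
    return o+d*((np.asarray(p0)-o)@nrm)/(d@nrm)
TIP=155
def rows(targets,pos,rot):
    "targets: list of (grasp point, rot); prints turn(deg), shift(m) from pose pos,rot"
    for g,Rt in targets:
        p=np.asarray(g)-TIP*Rt[:,2]
        print(np.r_[np.degrees(R.from_matrix(rot.T@Rt).as_rotvec()).round(2),(rot.T@(p-pos)/1000).round(4)])
def tool(E,s=-1,ax="y"): # tool z=-n; ax y: fingers close along pan x, ax x: along pan y
    y=s*E[:,0] if ax=="y" else s*E[:,1]
    z=-E[:,2]; return np.c_[np.cross(y,z),y,z]
E
python3 - <<'E'
from h import *
np.set_printoptions(precision=2,suppress=True,linewidth=160)
E=frame(np.radians(5)); n=E[:,2]; lid=np.array([531.65,142.05,177.74])
for u in (268.0,): 
  for v in (220,222.5,225): print("handle ray",ray("top",u,v,lid+30*n,n), "pred top",lid+30*n)
g=np.load("top0.npz"); im=g["im"]; P=cloud("top",g["d"])
J=P[205:262,420:475].reshape(-1,3); 
for a,b in((15,40),(40,60),(60,80),(80,97),(97,112)):
    q=J[(J[:,2]>a)&(J[:,2]<b)]; print("jug",a,b,len(q),q.min(0),q.max(0)) if len(q) else 0
print("jug rim",ray("top",452,231.5,[0,0,100],np.array([0,0,1.])),ray("top",441,234,[0,0,5],np.array([0,0,1.])))
S=cloud("scene",np.load("scene0.npz")["d"])
J=S[195:255,155:205].reshape(-1,3); J=J[(J[:,2]>12)&(J[:,2]<110)]; print("jug scene",np.percentile(J,[1,50,99],0))
J=S[245:290,272:308].reshape(-1,3); J=J[(J[:,2]>12)&(J[:,2]<85)]; print("glass scene",np.percentile(J,[1,50,99],0))
print("glass rim",ray("top",357,172,[0,0,80],np.array([0,0,1.])))
T=tool(E); s=sense()
h=lid+27*n; print("handle",h)
rows([(h+120*n,T),(h+40*n,T),(h,T)],s["position"],s["tcp_rot"])
E
```

```text
handle ray [527.53 139.24 209.87] pred top [516.71 140.74 203.72]
handle ray [522.15 139.42 206.79] pred top [516.71 140.74 203.72]
handle ray [516.75 139.61 203.69] pred top [516.71 140.74 203.72]
jug 15 40 154 [ 459.05 -340.72   15.  ] [ 549.99 -263.03   39.76]
jug 40 60 146 [ 451.46 -337.08   40.08] [ 549.6  -263.97   59.53]
jug 60 80 128 [ 451.51 -333.55   60.08] [ 545.49 -266.47   79.85]
jug 80 97 145 [ 451.6  -333.64   80.12] [ 545.29 -269.69   96.91]
jug 97 112 185 [ 478.53 -335.75   97.15] [ 554.41 -268.71  110.76]
jug rim [ 514.22 -303.98  100.  ] [ 512.25 -301.96    5.  ]
jug scene [[ 480.99 -336.71   13.97]
 [ 537.81 -301.14   67.62]
 [ 555.31 -265.31  106.53]]
glass scene [[640.13 -97.23  13.74]
 [674.38 -70.19  56.18]
 [696.15 -42.47  80.08]]
glass rim [663.29 -69.56  80.  ]
handle [518.2  140.87 201.12]
[27.28 15.61 58.45  0.29  0.27 -0.03]
[27.28 15.61 58.45  0.33  0.25  0.03]
[27.28 15.61 58.45  0.34  0.24  0.07]
```

```bash
python3 - <<'E'
from h import *
E=frame(np.radians(5)); n=E[:,2]; T=tool(E); s=sense(); h=np.array([518,140.2,201.2])
rows([(h+120*n,T)],s["position"],s["tcp_rot"])
E
```

```text
[ 2.728e+01  1.561e+01  5.845e+01  2.905e-01  2.720e-01 -3.500e-02]
```

>>> {"api": "step_arm", "payload": {"plan": "7 4 15 0.04 0.04 -0.03 -1;12 7 26 0.1 0.09 -0.04 -1;18 10 38 0.16 0.15 -0.045 -1;22 13 48 0.23 0.21 -0.04 -1;27.28 15.61 58.45 0.2905 0.272 -0.035 -1", "squeeze": 40}}

```text
time_s: 0.72
position: [347.7, 213.8, 443.3]
tcp_rot: [[0.275, -0.869, 0.412], [-0.961, -0.267, 0.079], [0.041, -0.418, -0.908]]
wrist_force: [1.7, 0.5, -0.2]
opening: 1.0
gripper_force: 0.0
```

```bash
cat >> h.py <<'E'
def show(E=None):
    s=sense(); T=s["tcp_rot"]; print("t",round(s["time_s"],2),"grasp",(s["position"]+TIP*T[:,2]).round(1),"z",T[:,2].round(3),"y",T[:,1].round(3),"F",s["wrist_force"].round(1),"open",round(float(s["opening"]),3),"gf",round(float(s["gripper_force"]),1),"q",s["q"].round(2)); return s
E
python3 - <<'E'
from h import *
E=frame(np.radians(5)); n=E[:,2]; T=tool(E); s=show(); h=np.array([518,140.2,201.2])
print(h+120*n)
rows([(h+120*n,T),(h+60*n,T),(h,T)],s["position"],s["tcp_rot"])
E
```

```text
t 0.72 grasp [411.6 226.  302.6] z [ 0.412  0.079 -0.908] y [-0.869 -0.267 -0.418] F [ 1.7  0.5 -0.2] open 1.0 gf 0.0 q [ 1.08 -0.19 -0.45  0.38 -1.07 -0.93]
[458.22831811 134.97065544 305.12304845]
[ 5.040e+00  2.940e+00  1.084e+01  9.120e-02 -4.500e-03  1.060e-02]
[ 5.040e+00  2.940e+00  1.084e+01  9.470e-02 -9.500e-03  7.030e-02]
[ 5.04    2.94   10.84    0.0983 -0.0144  0.13  ]
```

>>> {"api": "step_arm", "payload": {"plan": "2.5 1.5 5 0.045 -0.002 0.005 -1;5 2.9 10.8 0.09 -0.0045 0.01 -1;5 2.9 10.8 0.09 -0.0045 0.01 -1;5 2.9 10.8 0.09 -0.0045 0.01 -1;5 2.9 10.8 0.09 -0.0045 0.01 -1"}}

```text
time_s: 1.35
position: [380.6, 132.3, 440.0]
tcp_rot: [[0.094, -0.864, 0.495], [-0.996, -0.083, 0.045], [0.002, -0.497, -0.868]]
wrist_force: [0.4, -0.4, 0.6]
opening: 0.999
gripper_force: 0.0
```

```bash
python3 - <<'E'
from h import *
E=frame(np.radians(5)); n=E[:,2]; T=tool(E); s=show(); h=np.array([518,140.2,201.2])
rows([(h+120*n,T),(h+60*n,T),(h,T)],s["position"],s["tcp_rot"])
im,d,P=snap("top"); cv2.imwrite("pics/a1.png",cv2.resize(im[150:290,190:330,::-1],None,fx=4,fy=4,interpolation=cv2.INTER_CUBIC))
E
```

```text
t 1.35 grasp [457.3 139.3 305.5] z [ 0.495  0.045 -0.868] y [-0.864 -0.083 -0.497] F [ 0.4 -0.4  0.6] open 0.999 gf 0.0 q [ 0.87 -0.24 -0.53  0.44 -0.94 -0.98]
[2.1e-01 1.1e-01 4.0e-01 4.1e-03 3.0e-04 6.0e-04]
[2.10e-01 1.10e-01 4.00e-01 4.20e-03 1.00e-04 6.06e-02]
[ 2.100e-01  1.100e-01  4.000e-01  4.300e-03 -1.000e-04  1.205e-01]
```

>>> {"api": "step_arm", "payload": {"plan": "0.2 0.1 0.4 0.0042 0 0.04 -1;0.2 0.1 0.4 0.0042 0 0.075 -1;0.2 0.1 0.4 0.0042 0 0.1 -1;0.2 0.1 0.4 0.0043 0 0.115 -1;0.2 0.1 0.4 0.0043 0 0.12 -1"}}

```text
time_s: 2.02
position: [440.6, 133.1, 334.9]
tcp_rot: [[0.087, -0.864, 0.497], [-0.996, -0.075, 0.042], [0.001, -0.499, -0.867]]
wrist_force: [-0.5, 0.8, -0.1]
opening: 1.0
gripper_force: 0.0
```

```bash
python3 - <<'E'
from h import *
show()
im,d,P=snap("scene"); im2,_,_=snap("top"); a=im[90:240,290:490,::-1];b=im2[150:300,190:390,::-1]
cv2.imwrite("pics/a2.png",cv2.resize(np.hstack([a,b]),None,fx=2,fy=2,interpolation=cv2.INTER_CUBIC))
E
```

```text
t 2.02 grasp [517.6 139.7 200.5] z [ 0.497  0.042 -0.867] y [-0.864 -0.075 -0.499] F [-0.5  0.8 -0.1] open 1.0 gf 0.0 q [ 0.71 -0.05 -0.68  0.56 -0.58 -1.04]
```

View pics/a2.png

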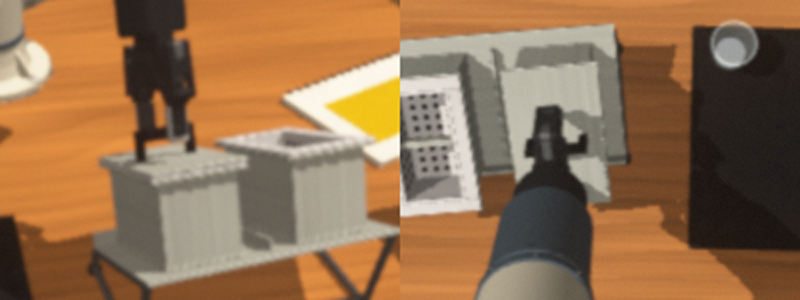

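The fingers straddle the handle bar in both views (left crop about (165,140), right crop about (560,140)). Closing.

>>> {"api": "step_arm", "payload": {"plan": "0 0 0 0 0 0 0.3;0 0 0 0 0 0 1;0 0 0 0 0 0 1;0 0 0 0 0 0 1;0 0 0 0 0 0 1", "squeeze": 40}}

```text
time_s: 2.75
position: [440.4, 132.5, 336.2]
tcp_rot: [[0.086, -0.863, 0.499], [-0.996, -0.074, 0.043], [-0.0, -0.501, -0.866]]
wrist_force: [-4.3, 0.6, 3.7]
opening: 0.105
gripper_force: 39.7
```

```bash
python3 - <<'E'
from h import *
s=show(); E=frame(np.radians(5)); np.save("lidgrasp.npy",np.r_[s["position"],s["tcp_rot"].ravel()])
om=np.array([519.65,294.46,174.63]); lidbot=np.array([531.65,142.05,177.74])-4*E[:,2]
print("delta",om-lidbot,"in E",E.T@(om-lidbot),"in tool",s["tcp_rot"].T@(om-lidbot))
E
```

```text
t 2.75 grasp [517.7 139.2 202. ] z [ 0.499  0.043 -0.866] y [-0.863 -0.074 -0.501] F [-4.3  0.6  3.7] open 0.105 gf 39.7 q [ 0.71 -0.06 -0.68  0.56 -0.58 -1.04]
delta [-13.9923894  152.23568851   0.35410162] in E [ -0.40399129 152.87590285   0.64212581] in tool [-152.8749848     0.60796825   -0.69756972]
```

>>> {"api": "step_arm", "payload": {"plan": "0 0 0 0 0 -0.012 1;0 0 0 0 0 -0.03 1;0 0 0 -0.02 0 -0.05 1;0 0 0 -0.06 0 -0.055 1;0 0 0 -0.1 0 -0.055 1"}}

```text
time_s: 3.38
position: [403.8, 230.5, 384.7]
tcp_rot: [[0.085, -0.862, 0.499], [-0.996, -0.073, 0.044], [-0.002, -0.501, -0.865]]
wrist_force: [0.5, 0.2, -1.6]
opening: 0.105
gripper_force: 39.2
```

>>> {"api": "step_arm", "payload": {"plan": "0 0 0 -0.03 0.0003 0 1;0 0 0 -0.048 0.0006 0 1;0 0 0 -0.0529 0.0006 0 1;0 0 0 -0.0529 0.0006 0 1;0 0 0 -0.0529 0.0006 0 1"}}

```text
time_s: 4.0
position: [399.6, 281.5, 383.3]
tcp_rot: [[0.084, -0.863, 0.498], [-0.996, -0.073, 0.043], [-0.0, -0.5, -0.866]]
wrist_force: [-0.1, 0.4, -0.8]
opening: 0.111
gripper_force: 39.2
```

```bash
python3 - <<'E'
from h import *
s=show(); E=frame(np.radians(5)); v=np.load("lidgrasp.npy"); Tg=v[3:].reshape(3,3)
print("moved in tool",Tg.T@(s["position"]-v[:3]),"rot",R.from_matrix(Tg.T@s["tcp_rot"]).as_rotvec(degrees=True))
im,d,P=snap("scene"); im2,d2,P2=snap("top"); np.savez("l.npz",im=im,d=d,im2=im2,d2=d2);a=im[80:230,310:510,::-1];b=im2[150:300,150:350,::-1]
cv2.imwrite("pics/a3.png",cv2.resize(np.hstack([a,b]),None,fx=2,fy=2,interpolation=cv2.INTER_CUBIC))
E
```

```text
t 4.0 grasp [476.8 288.1 249. ] z [ 0.498  0.043 -0.866] y [-0.863 -0.073 -0.5  ] F [-0.1  0.4 -0.8] open 0.111 gf 39.2 q [ 1.05 -0.   -0.52  0.59 -0.83 -1.32]
moved in tool [-152.01253587    0.62365897  -54.72150489] rot [-0.03942786  0.03829555  0.06741582]
```

View pics/a3.png

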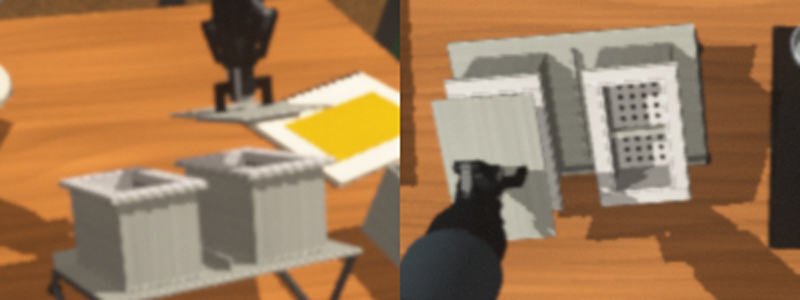

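The lid hangs level with the rack plane above the open pan (right crop about (495,165)), and the drainer stayed in its pan (about (638,130)). Checking the alignment from depth.

```bash
cat >> h.py <<'E'
def planerect(P,r0,r1,c0,c1,seed,E,tol=4):
    "rect of points within tol of the plane through seed (normal E z)"
    S=P[r0:r1,c0:c1]; h=(S-seed)@E[:,2]; off=np.median(h[abs(h)<tol]); on=(abs(h-off)<tol).astype(np.uint8)
    on=cv2.morphologyEx(on,cv2.MORPH_OPEN,np.ones((3,3)))
    k,lab,st,_=cv2.connectedComponentsWithStats(on); Q=S[lab==1+st[1:,4].argmax()]; q=(Q-seed)@E
    r=cv2.minAreaRect(q[:,:2].astype(np.float32)); return seed+E@np.r_[r[0],off],r,off,np.percentile(q,[1,99],0)
E
python3 - <<'E'
from h import *
np.set_printoptions(precision=1,suppress=True,linewidth=160)
E=frame(np.radians(5)); f=np.load("l.npz"); P=cloud("top",f["d2"])
om=np.array([519.65,294.46,174.63]); lid=om+59*E[:,2]
c,r,o,pc=planerect(P,185,285,155,240,lid,E,5); print("lid",c,r,o,pc)
print("lid-om in E",E.T@(c-om))
c,r,o,pc=planerect(P,170,262,236,305,np.array([531.65,142.05,177.74])-4*E[:,2],E,4); print("covered mouth",c,r,o,pc); print(E.T@(c-om))
E
```

```text
lid [490.1 290.7 224.4] ((-0.8647232055664062, -1.2226943969726562), (178.0955047607422, 108.76425170898438), 0.1284438669681549) -1.0251520983512243 [[-85.3 -54.6  -4.8]
 [ 86.8  51.5   2.7]]
lid-om in E [-0.9 -1.2 58. ]
covered mouth [534.3 142.  174.5] ((0.6657333374023438, -0.316619873046875), (175.13970947265625, 107.2716293334961), 0.5730099081993103) -0.08170878751708185 [[-85.2 -52.   -3.6]
 [ 86.1  51.9   3.6]]
[   1.1 -153.2   -0.7]
```

>>> {"api": "step_arm", "payload": {"plan": "0 0 0 -0.0011 -0.0005 0.015 1;0 0 0 -0.0011 -0.0005 0.03 1;0 0 0 -0.0011 -0.0005 0.04 1;0 0 0 -0.0011 -0.0005 0.044 1;0 0 0 -0.0011 -0.0005 0.044 1"}}

```text
time_s: 4.72
position: [421.9, 285.3, 345.5]
tcp_rot: [[0.085, -0.863, 0.498], [-0.996, -0.074, 0.043], [-0.0, -0.5, -0.866]]
wrist_force: [-0.3, 0.5, -1.5]
opening: 0.103
gripper_force: 39.2
```

>>> {"api": "step_arm", "payload": {"plan": "0 0 0 0 0 0.003 1;0 0 0 0 0 0.005 1;0 0 0 0 0 0.007 1;0 0 0 0 0 0.0085 1;0 0 0 0 0 0.0085 1"}}

```text
time_s: 5.35
position: [426.0, 285.8, 337.9]
tcp_rot: [[0.086, -0.863, 0.498], [-0.996, -0.074, 0.043], [-0.0, -0.5, -0.866]]
wrist_force: [0.7, 0.9, -1.4]
opening: 0.107
gripper_force: 39.2
```

```bash
python3 - <<'E'
from h import *
np.set_printoptions(precision=1,suppress=True,linewidth=160)
s=show(); E=frame(np.radians(5)); om=np.array([519.65,294.46,174.63])
v=np.load("lidgrasp.npy"); Tg=v[3:].reshape(3,3)
print("moved in tool",Tg.T@(s["position"]-v[:3]),"Ftool",s["tcp_rot"].T@s["wrist_force"])
im2,d2,P=snap("top"); c,r,o,pc=planerect(P,180,285,155,240,om+5*E[:,2],E,5); print(E.T@(c-om),r,o,pc)
E
```

```text
t 5.35 grasp [503.3 292.4 203.7] z [ 0.5  0.  -0.9] y [-0.9 -0.1 -0.5] F [ 0.7  0.9 -1.4] open 0.107 gf 39.2 q [ 1.   0.1 -0.6  0.7 -0.7 -1.4]
moved in tool [-154.     0.2   -2.1] Ftool [-0.9  0.1  1.6]
[0.4 0.4 5.4] ((0.436004638671875, 0.3959999084472656), (178.947998046875, 108.66815948486328), 0.05971040576696396) 0.3552206417763196 [[-84.8 -52.7  -3.6]
 [ 87.4  52.8   4.4]]
```

>>> {"api": "step_arm", "payload": {"plan": "0 0 0 0 0 0.0007 1;0 0 0 0 0 0.0014 1;0 0 0 0 0 0.002 1;0 0 0 0 0 0.0025 1;0 0 0 0 0 0.0025 1"}}

```text
time_s: 6.02
position: [426.7, 285.8, 336.8]
tcp_rot: [[0.086, -0.862, 0.499], [-0.996, -0.074, 0.044], [-0.001, -0.501, -0.866]]
wrist_force: [-14.0, -2.3, 8.8]
opening: 0.108
gripper_force: 41.3
```

>>> {"api": "step_arm", "payload": {"plan": "0 0 0 0 0 -0.0007 1;0 0 0 0 0 -0.001 0.5;0 0 0 0 0 -0.001 0.2;0 0 0 0 0 -0.001 -0.2;0 0 0 0 0 -0.001 -0.4"}}

```text
time_s: 6.65
position: [426.8, 285.9, 336.7]
tcp_rot: [[0.085, -0.863, 0.498], [-0.996, -0.074, 0.043], [-0.0, -0.5, -0.866]]
wrist_force: [-0.3, 0.2, 0.4]
opening: 0.697
gripper_force: 0.0
```

>>> {"api": "step_arm", "payload": {"plan": "0 0 0 0 0 -0.015 -0.4;0 0 0 0 0 -0.035 -0.4;0 0 0 0 0 -0.065 -0.4;0 0 0 0.04 0 -0.08 -0.4;0 0 0 0.08 0 -0.08 -0.4"}}

```text
time_s: 7.28
position: [393.5, 202.3, 407.2]
tcp_rot: [[0.087, -0.862, 0.5], [-0.996, -0.075, 0.046], [-0.002, -0.502, -0.865]]
wrist_force: [0.1, -0.8, 0.1]
opening: 0.697
gripper_force: 0.0
```

>>> {"api": "step_arm", "payload": {"plan": "0 0 0 0.04 0 0 -0.4;0 0 0 0.072 0 0 -0.4;0 0 0 0.072 0 0 -0.4;0 0 0 0.072 0 0 -0.4;0 0 0 0.072 0 0 -0.4"}}

```text
time_s: 7.9
position: [400.0, 131.7, 405.9]
tcp_rot: [[0.086, -0.863, 0.498], [-0.996, -0.075, 0.043], [-0.0, -0.5, -0.866]]
wrist_force: [0.1, 1.3, 0.5]
opening: 0.7
gripper_force: 0.0
```

```bash
python3 - <<'E'
from h import *
np.set_printoptions(precision=2,suppress=True,linewidth=160)
s=show(); E=frame(np.radians(5)); om=np.array([519.65,294.46,174.63])
im2,d2,P=snap("top"); im,d,_=snap("scene"); c,r,o,pc=planerect(P,170,270,155,240,om+4*E[:,2],E,4); print("lid rel",E.T@(c-om),r,o,pc)
L=P[190:212,180:215].reshape(-1,3); x,n=robplane(L); print("lid n",n,E.T@n)
L=np.concatenate([P[192:250,177:195].reshape(-1,3)]); x,n=robplane(L); print("lid n long",n)
cov=np.array([534.3,142,174.5]); bar=cov-19*E[:,2]; print("bar",bar,"now off",E.T@(s["position"]+155*s["tcp_rot"][:,2]-bar))
T=tool(E); rows([(bar+60*E[:,2],T),(bar,T)],s["position"],s["tcp_rot"])
a=im[80:230,310:510,::-1];b=im2[150:300,150:350,::-1]
cv2.imwrite("pics/a4.png",cv2.resize(np.hstack([a,b]),None,fx=2,fy=2,interpolation=cv2.INTER_CUBIC))
E
```

```text
t 7.9 grasp [477.2 138.4 271.6] z [ 0.5   0.04 -0.87] y [-0.86 -0.07 -0.5 ] F [0.1 1.3 0.5] open 0.7 gf 0.0 q [ 0.81 -0.19 -0.58  0.47 -0.82 -0.99]
lid rel [-0.19  0.78  4.21] ((-0.19237518310546875, 0.783599853515625), (108.17692565917969, 177.96063232421875), 89.78057098388672) 0.21372050925500047 [[-85.97 -52.03  -3.3 ]
 [ 86.72  53.33   3.74]]
lid n [-0.48 -0.04  0.87] [0.02 0.   1.  ]
lid n long [-0.21  0.88  0.42]
bar [543.76 142.83 158.05] now off [ -1.     1.35 131.73]
[-0.   -0.02 -0.04  0.   -0.    0.07]
[-0.   -0.02 -0.04  0.   -0.    0.13]
```

View pics/a4.png

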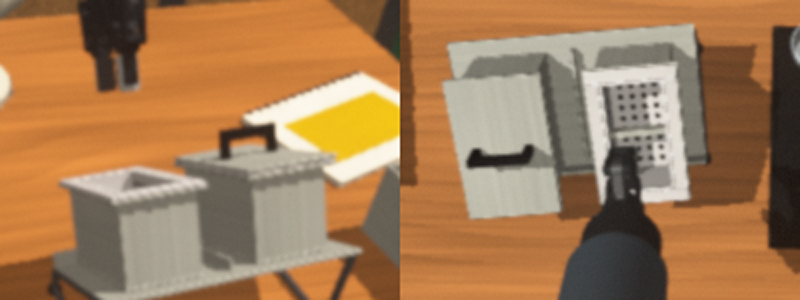

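The lid is seated flush on the open pan (left crop (255,155), right (500,145)) and the gripper is over the drainer. Going down to its bar.

>>> {"api": "step_arm", "payload": {"plan": "0 0 0 0.0013 -0.001 0.05 -0.4;0 0 0 0.0013 -0.001 0.09 -0.4;0 0 0 0.0013 -0.001 0.115 -0.4;0 0 0 0.0013 -0.001 0.128 -0.4;0 0 0 0.0013 -0.001 0.131 -0.4"}}

```text
time_s: 8.62
position: [466.3, 135.6, 291.9]
tcp_rot: [[0.086, -0.864, 0.497], [-0.996, -0.075, 0.042], [0.001, -0.498, -0.867]]
wrist_force: [-1.0, 0.4, -0.1]
opening: 0.698
gripper_force: 0.0
```

>>> {"api": "step_arm", "payload": {"plan": "0 0 0 0 0 0 -0.4;0 0 0 0 0 0 0.4;0 0 0 0 0 0 1;0 0 0 0 0 0 1;0 0 0 0 0 0 1", "squeeze": 50}}

```text
time_s: 9.25
position: [466.1, 135.5, 293.6]
tcp_rot: [[0.086, -0.862, 0.499], [-0.996, -0.074, 0.044], [-0.001, -0.501, -0.865]]
wrist_force: [-5.1, -0.0, 5.1]
opening: 0.079
gripper_force: 49.9
```

```bash
python3 - <<'E'
from h import *
s=show(); np.save("drg.npy",np.r_[s["position"],s["tcp_rot"].ravel()])
E
```

```text
t 9.25 grasp [543.4 142.3 159.4] z [ 0.499  0.044 -0.865] y [-0.862 -0.074 -0.501] F [-5.1 -0.   5.1] open 0.079 gf 49.9 q [ 0.64  0.04 -0.74  0.69 -0.42 -1.14]
```

>>> {"api": "step_arm", "payload": {"plan": "0 0 0 0 0 -0.01 1;0 0 0 0 0 -0.025 1;0 0 0 0 0 -0.045 1;0 0 0 0 0 -0.065 1;0 0 0 0 0 -0.085 1"}}

```text
time_s: 9.88
position: [423.0, 131.5, 367.1]
tcp_rot: [[0.085, -0.863, 0.497], [-0.996, -0.074, 0.043], [-0.001, -0.499, -0.867]]
wrist_force: [-0.4, -0.2, -1.4]
opening: 0.081
gripper_force: 48.9
```

>>> {"api": "step_arm", "payload": {"plan": "0 0 0 0 0 -0.025 1;0 0 0 0 0 -0.045 1;0 0 0 0 0 -0.045 1;0 0 0 0 0 -0.045 1;0 0 0 0 0 -0.045 1"}}

```text
time_s: 10.5
position: [401.4, 129.7, 404.5]
tcp_rot: [[0.085, -0.864, 0.497], [-0.996, -0.074, 0.042], [0.001, -0.498, -0.867]]
wrist_force: [0.4, 0.1, -1.4]
opening: 0.079
gripper_force: 49.0
```

```bash
python3 - <<'E'
from h import *
s=show(); 
D=np.array([[0,-1,0],[1,0,0],[0,0,1.]])  # drainer x along +y
np.set_printoptions(precision=3,suppress=True)
g=np.array([620,-262,5+45.])
for yaw in (90,):
  E=frame(np.radians(yaw),0); T=tool(E)  # tool y=-ex
  E5=frame(np.radians(5),0)
  rows([(np.array([500,100,330.]),tool(E5)),(g+[0,0,200],tool(frame(np.radians(-85),0))),(g+[0,0,200],tool(frame(np.radians(90),0)))],s["position"],s["tcp_rot"])
im,d,_=snap("scene"); im2,d2,P=snap("top")
c,r,o,pc=planerect(P,170,262,236,305,np.array([534.3,142,174.5])-4*frame(np.radians(5))[:,2],frame(np.radians(5)),4); print(c,r,o)
a=im[80:230,310:510,::-1];b=im2[150:300,150:350,::-1]
cv2.imwrite("pics/a5.png",cv2.resize(np.hstack([a,b]),None,fx=2,fy=2,interpolation=cv2.INTER_CUBIC))
E
```

```text
t 10.5 grasp [478.4 136.1 270.1] z [ 0.497  0.042 -0.867] y [-0.864 -0.074 -0.498] F [ 0.4  0.1 -1.4] open 0.079 gf 49.0 q [ 0.81 -0.18 -0.58  0.47 -0.82 -0.98]
[-29.9    -0.07   -0.1     0.038  -0.123  -0.022]
[-23.49   23.37   87.67    0.409  -0.16    0.092]
[-24.11  -22.2   -83.01    0.409  -0.16    0.092]
[565.947 145.178 188.242] ((34.413841247558594, 0.4073333740234375), (107.61005401611328, 107.88847351074219), 0.46736663579940796) -0.0005198417497176725
```

View pics/a5.png

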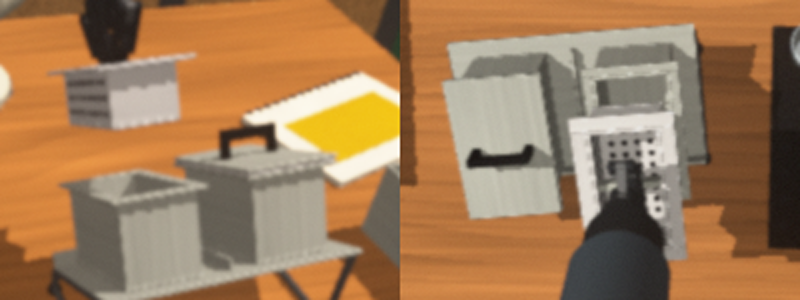

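The drainer is clear of the pan (left crop (120,90)), and the pan stayed. Carrying it to the mat.

```bash
python3 - <<'E'
from h import *
np.set_printoptions(precision=4,suppress=True)
s=sense(); g=np.array([620,-262,50.]); T=tool(frame(np.radians(-90),0))
A=s["tcp_rot"]; rv=R.from_matrix(A.T@T).as_rotvec(); g0=s["position"]+155*A[:,2]; g1=g+[0,0,230]
tg=[]
for f in (.08,.17,.27,.38,.49): tg.append((g0+(g1-g0)*f+[-30*f*0,0,30*min(1,f*5)],A@R.from_rotvec(rv*f).as_matrix()))
rows(tg,s["position"],A)
E
```

```text
[-1.82    1.98    7.4     0.0277 -0.019  -0.0066]
[-3.86    4.2    15.73    0.0597 -0.0411 -0.0136]
[-6.14    6.67   24.98    0.0966 -0.0611 -0.0119]
[-8.64    9.38   35.15    0.1387 -0.0812 -0.0051]
[-11.14    12.1     45.33     0.1826  -0.1016   0.0022]
```

>>> {"api": "step_arm", "payload": {"plan": "-1.8 2 7.4 0.028 -0.019 -0.0065 1;-3.9 4.2 15.7 0.06 -0.041 -0.0135 1;-6.1 6.7 25 0.097 -0.061 -0.012 1;-8.6 9.4 35.2 0.139 -0.081 -0.005 1;-11.1 12.1 45.3 0.183 -0.102 0.002 1"}}

```text
time_s: 11.22
position: [506.9, -46.3, 454.6]
tcp_rot: [[-0.661, -0.699, 0.271], [-0.741, 0.665, -0.092], [-0.116, -0.262, -0.958]]
wrist_force: [0.9, 0.6, -1.9]
opening: 0.087
gripper_force: 48.9
```

```bash
python3 - <<'E'
from h import *
np.set_printoptions(precision=4,suppress=True)
s=show(); g=np.array([620,-262,50.]); T=tool(frame(np.radians(-90),0))
A=s["tcp_rot"]; rv=R.from_matrix(A.T@T).as_rotvec(); g0=s["position"]+155*A[:,2]; g1=g+[0,0,230]
rows([(g0+(g1-g0)*f,A@R.from_rotvec(rv*f).as_matrix()) for f in (.2,.4,.6,.8,1)],s["position"],A)
E
```

```text
t 11.22 grasp [548.9 -60.5 306.1] z [ 0.271 -0.092 -0.958] y [-0.699  0.665 -0.262] F [ 0.9  0.6 -1.9] open 0.087 gf 48.9 q [ 0.28  0.06 -0.09  0.18 -1.19 -1.07]
[-2.31    2.53    9.4     0.0148 -0.0422  0.0128]
[-4.61    5.06   18.8     0.0307 -0.0852  0.0262]
[-6.92    7.59   28.21    0.0481 -0.129   0.0401]
[-9.22   10.12   37.61    0.0669 -0.1732  0.0544]
[-11.53    12.65    47.01     0.0873  -0.2175   0.0692]
```

>>> {"api": "step_arm", "payload": {"plan": "-2.3 2.5 9.4 0.015 -0.042 0.013 1;-4.6 5.1 18.8 0.031 -0.085 0.026 1;-6.9 7.6 28.2 0.048 -0.129 0.04 1;-9.2 10.1 37.6 0.067 -0.173 0.054 1;-11.5 12.65 47 0.087 -0.2175 0.069 1"}}

```text
time_s: 11.85
position: [621.4, -261.5, 435.0]
tcp_rot: [[-1.0, -0.0, -0.0], [-0.0, 1.0, -0.001], [0.0, -0.001, -1.0]]
wrist_force: [1.8, 0.6, -0.8]
opening: 0.081
gripper_force: 49.0
```

>>> {"api": "step_arm", "payload": {"plan": "0 0 0 0 0 0.03 1;0 0 0 0 0 0.06 1;0 0 0 0 0 0.08 1;0 0 0 0 0 0.08 1;0 0 0 0 0 0.08 1"}}

```text
time_s: 12.48
position: [621.0, -260.2, 356.8]
tcp_rot: [[-1.0, -0.005, 0.003], [-0.005, 1.0, -0.003], [-0.003, -0.003, -1.0]]
wrist_force: [-0.3, -0.0, -0.8]
opening: 0.085
gripper_force: 49.1
```

```bash
python3 - <<'E'
from h import *
np.set_printoptions(precision=4,suppress=True)
s=show(); g=np.array([620,-262,50.]); T=tool(frame(np.radians(-90),0))
rows([(g+[0,0,100],T),(g,T)],s["position"],s["tcp_rot"])
im2,d2,P=snap("top"); S=P[150:290,330:510].reshape(-1,3); im,d,P3=snap("scene")
I=np.eye(3)
Z=P[130:290,330:510]; h=s["position"][2]-155+19; 
c,r,o,pc=planerect(P,130,290,330,520,np.array([620,-262,h]),I,5); print(h,c,r,o,pc)
cv2.imwrite("pics/a6.png",cv2.resize(np.hstack([im[100:320,90:330,::-1],im2[100:320,310:550,::-1]]),None,fx=1.6,fy=1.6,interpolation=cv2.INTER_CUBIC))
E
```

```text
t 12.47 grasp [ 621.4 -260.7  201.8] z [ 0.003 -0.003 -1.   ] y [-0.005  1.    -0.003] F [-0.3 -0.  -0.8] open 0.085 gf 49.1 q [-0.16  0.52  0.38  0.   -1.43 -1.4 ]
[-0.16    0.18    0.31    0.0011 -0.0016  0.0518]
[-0.16    0.18    0.31    0.0014 -0.0013  0.1518]
220.83310708908363 [ 585.5626 -289.3857  219.4015] ((-34.437408447265625, -27.38568878173828), (32.10353469848633, 115.54080200195312), 2.9978668689727783) -1.4316244010144032 [[-48.6615 -84.8104  -5.7571]
 [-18.1676  29.0403   2.4153]]
```

View pics/a6.png

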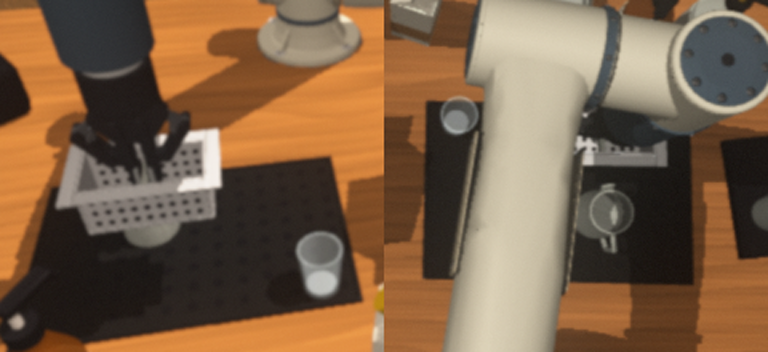

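The drainer is level over the mat, clear of the jug and glass. Lowering.

>>> {"api": "step_arm", "payload": {"plan": "-0.16 0.18 0.3 0.0011 -0.0015 0.04 1;-0.16 0.18 0.3 0.0012 -0.0015 0.08 1;-0.16 0.18 0.3 0.0013 -0.0014 0.115 1;-0.16 0.18 0.3 0.0014 -0.0013 0.135 1;-0.16 0.18 0.3 0.0014 -0.0013 0.142 1"}}

```text
time_s: 13.2
position: [619.5, -261.5, 213.5]
tcp_rot: [[-1.0, -0.0, -0.002], [-0.0, 1.0, 0.001], [0.002, 0.001, -1.0]]
wrist_force: [-0.2, -0.1, -0.8]
opening: 0.081
gripper_force: 49.1
```

>>> {"api": "step_arm", "payload": {"plan": "0 0 0 0 0 0.002 1;0 0 0 0 0 0.004 1;0 0 0 0 0 0.0055 1;0 0 0 0 0 0.007 1;0 0 0 0 0 0.007 1"}}

```text
time_s: 13.82
position: [619.5, -261.5, 207.0]
tcp_rot: [[-1.0, -0.0, -0.001], [-0.0, 1.0, 0.001], [0.001, 0.001, -1.0]]
wrist_force: [0.8, 0.6, -0.9]
opening: 0.082
gripper_force: 49.1
```

```bash
python3 - <<'E'
from h import *
s=show()
E
```

```text
t 13.82 grasp [ 619.3 -261.4   52. ] z [-0.001  0.001 -1.   ] y [-0.     1.     0.001] F [ 0.8  0.6 -0.9] open 0.082 gf 49.1 q [-0.17  0.61  0.14 -0.   -1.11 -1.4 ]
```

>>> {"api": "step_arm", "payload": {"plan": "0 0 0 0 0 0.0006 1;0 0 0 0 0 0.0012 1;0 0 0 0 0 0.0018 1;0 0 0 0 0 0.0018 1;0 0 0 0 0 0.0018 1"}}

```text
time_s: 14.45
position: [619.6, -261.5, 205.6]
tcp_rot: [[-1.0, -0.0, -0.001], [-0.0, 1.0, 0.001], [0.001, 0.001, -1.0]]
wrist_force: [0.6, 0.7, 3.4]
opening: 0.084
gripper_force: 49.6
```

>>> {"api": "step_arm", "payload": {"plan": "0 0 0 0 0 0.0003 1;0 0 0 0 0 0.0003 0.5;0 0 0 0 0 0.0003 0;0 0 0 0 0 0.0003 -0.3;0 0 0 0 0 0 -0.3"}}

```text
time_s: 15.08
position: [619.5, -261.6, 205.0]
tcp_rot: [[-1.0, -0.0, -0.001], [-0.0, 1.0, 0.001], [0.001, 0.001, -1.0]]
wrist_force: [0.1, 0.7, 0.4]
opening: 0.652
gripper_force: 0.0
```

>>> {"api": "step_arm", "payload": {"plan": "0 0 0 0 0 -0.02 -0.3;0 0 0 0 0 -0.06 -0.3;0 0 0 0 0 -0.12 -0.3;0 0 0 0 0 -0.18 -0.3;0 0 0 0 0 -0.22 -0.3"}}

```text
time_s: 15.7
position: [619.4, -261.8, 429.1]
tcp_rot: [[-1.0, -0.0, 0.003], [-0.0, 1.0, -0.001], [-0.003, -0.001, -1.0]]
wrist_force: [0.9, 0.5, 0.1]
opening: 0.655
gripper_force: 0.0
```

```bash
python3 - <<'E'
from h import *
np.set_printoptions(precision=4,suppress=True)
s=show()
im,d,P=snap("scene"); cv2.imwrite("pics/a7.png",cv2.resize(im[180:320,90:330,::-1],None,fx=2,fy=2))
E=frame(np.radians(5)); n=E[:,2]
pan=np.array([534.3,142,174.5])-4*n   # pan flange top centre
print("pan top",pan)
# pinch -y side: rim from inner wall (y=-40) to flange edge (-54): mid -47, grasp height ~? 
g=pan-47*E[:,1]-8*n; print("pinch",g)
A=s["tcp_rot"]
for sg in (1,-1):
    T=tool(E,sg,"x"); rv=R.from_matrix(A.T@T).as_rotvec(degrees=True); print(sg,T[:,0],rv,np.linalg.norm(rv))
E
```

```text
t 15.7 grasp [ 619.9 -261.9  274.1] z [ 0.003 -0.001 -1.   ] y [-0.     1.    -0.001] F [0.9 0.5 0.1] open 0.655 gf 0.0 q [-0.17  0.51  0.54  0.   -1.6  -1.4 ]
pan top [536.2924 142.1743 171.0359]
pinch [544.3735  95.7018 164.1077]
1 [-0.8627 -0.0755 -0.5   ] [ -1.3477 -29.8081  -4.8629] 30.23217420936366
-1 [0.8627 0.0755 0.5   ] [-45.0845   2.0383 169.2791] 175.19187651425278
```

```bash
python3 - <<'E'
from h import *
np.set_printoptions(precision=4,suppress=True)
s=sense(); A=s["tcp_rot"]; E=frame(np.radians(5)); n=E[:,2]
g=np.array([544.4,95.7,164.1]); T=tool(E,1,"x"); rv=R.from_matrix(A.T@T).as_rotvec(); g0=s["position"]+155*A[:,2]; g1=g+90*n
rows([(g0+(g1-g0)*f,A@R.from_rotvec(rv*f).as_matrix()) for f in (.12,.27,.42,.57,.72)],s["position"],A)
E
```

```text
[-0.19   -3.53   -0.58    0.0241  0.042   0.0045]
[-0.42   -7.95   -1.3     0.0543  0.0944  0.0109]
[ -0.66   -12.37    -2.02     0.0842   0.1467   0.0182]
[ -0.89   -16.78    -2.74     0.114    0.1988   0.0264]
[ -1.13   -21.2     -3.46     0.1435   0.2508   0.0355]
```

>>> {"api": "step_arm", "payload": {"plan": "-0.2 -3.5 -0.6 0.024 0.042 0.0045 -0.3;-0.4 -8 -1.3 0.054 0.0945 0.011 -0.3;-0.65 -12.4 -2 0.084 0.147 0.018 -0.3;-0.9 -16.8 -2.7 0.114 0.199 0.0265 -0.3;-1.1 -21.2 -3.5 0.1435 0.251 0.0355 -0.3"}}

```text
time_s: 16.38
position: [474.9, -9.5, 390.1]
tcp_rot: [[-0.929, -0.064, 0.363], [-0.056, 0.998, 0.032], [-0.365, 0.01, -0.931]]
wrist_force: [0.6, 1.4, 0.8]
opening: 0.647
gripper_force: 0.0
```

```bash
python3 - <<'E'
from h import *
np.set_printoptions(precision=4,suppress=True)
s=show(); A=s["tcp_rot"]; E=frame(np.radians(5)); n=E[:,2]
g=np.array([544.4,95.7,164.1]); T=tool(E,1,"x")
rows([(g+90*n,T)],s["position"],A)
E
```

```text
t 16.38 grasp [531.2  -4.5 245.8] z [ 0.363  0.032 -0.931] y [-0.064  0.998  0.01 ] F [0.6 1.4 0.8] open 0.647 gf 0.0 q [ 0.35 -0.02 -0.33  0.12 -0.91 -1.91]
[-0.08   -8.61   -1.45    0.0486  0.0975 -0.0032]
```

>>> {"api": "step_arm", "payload": {"plan": "0 -3 -0.5 0.018 0.035 -0.001 -0.3;0 -6 -1 0.036 0.07 -0.002 -0.3;-0.1 -8.6 -1.4 0.0486 0.0965 -0.003 -0.3;-0.1 -8.6 -1.4 0.0486 0.0965 -0.003 -0.3;-0.1 -8.6 -1.4 0.0486 0.0965 -0.003 -0.3"}}

```text
time_s: 17.0
position: [423.8, 82.7, 376.3]
tcp_rot: [[-0.865, -0.086, 0.495], [-0.075, 0.996, 0.043], [-0.496, -0.0, -0.868]]
wrist_force: [0.9, 0.9, 0.5]
opening: 0.65
gripper_force: 0.0
```

```bash
python3 - <<'E'
from h import *
np.set_printoptions(precision=4,suppress=True)
s=show(); A=s["tcp_rot"]; E=frame(np.radians(5)); n=E[:,2]
T=tool(E,1,"x")
im,d,P=snap("top"); seed=np.array([536.3,142.2,171.0])
c,r,o,pc=planerect(P,170,262,225,310,seed,E,4); print("pan rim",c,r,o,pc)
c2,r2,o2,_=planerect(P,150,290,330,520,np.array([620,-262,69.]),np.eye(3),5); print("drainer",c2,r2,o2)
g=c-47*E[:,1]-6*n; print(g)
rows([(np.array([544.4,95.7,164.1])+2*n,T)],s["position"],A)
a,b,_=snap("scene"); cv2.imwrite("pics/a8.png",cv2.resize(np.hstack([a[90:240,290:490,::-1],im[150:300,190:390,::-1]]),None,fx=2,fy=2,interpolation=cv2.INTER_CUBIC))
E
```

```text
t 17.0 grasp [500.4  89.3 241.8] z [ 0.495  0.043 -0.868] y [-0.086  0.996 -0.   ] F [0.9 0.9 0.5] open 0.65 gf 0.0 q [ 0.65 -0.15 -0.62  0.42 -0.7  -2.4 ]
pan rim [537.5907 142.6946 171.8436] ((1.5727005004882812, 0.3802223205566406), (174.06166076660156, 108.33648681640625), 0.580548882484436) 0.06611703809602298 [[-80.0854 -53.4097  -3.5501]
 [ 87.1268  53.8391   3.5546]]
drainer [ 622.1859 -262.5207   68.1222] ((2.1858863830566406, -0.52069091796875), (104.57068634033203, 173.0677032470703), 0.7004852294921875) -0.8777935656701175
[544.6756  96.1349 166.6475]
[-0.03   -0.24   -0.03    0.0007  0.0025  0.0875]
```

>>> {"api": "step_arm", "payload": {"plan": "0 -0.2 0 0.0007 0.0028 0.03 -0.3;0 -0.2 0 0.0007 0.0028 0.055 -0.3;0 -0.2 0 0.0007 0.0028 0.074 -0.3;0 -0.2 0 0.0007 0.0028 0.084 -0.3;0 -0.2 0 0.0007 0.0028 0.0875 -0.3"}}

```text
time_s: 17.73
position: [466.6, 88.8, 299.6]
tcp_rot: [[-0.863, -0.085, 0.497], [-0.074, 0.996, 0.042], [-0.499, -0.001, -0.867]]
wrist_force: [-0.1, 0.4, 0.3]
opening: 0.645
gripper_force: 0.0
```

>>> {"api": "step_arm", "payload": {"plan": "0 0 0 0 0 0 -0.3;0 0 0 0 0 0 0.3;0 0 0 0 0 0 0.7;0 0 0 0 0 0 1;0 0 0 0 0 0 1", "squeeze": 90}}

```text
time_s: 18.35
position: [466.1, 89.7, 300.7]
tcp_rot: [[-0.862, -0.088, 0.499], [-0.075, 0.996, 0.045], [-0.501, 0.001, -0.865]]
wrist_force: [-4.6, 1.2, 3.7]
opening: 0.14
gripper_force: 87.7
```

```bash
python3 - <<'E'
from h import *
s=show(); im,d,P=snap("top"); E=frame(np.radians(5)); np.save("png.npy",np.r_[s["position"],s["tcp_rot"].ravel()])
c,r,o,pc=planerect(P,170,262,225,310,np.array([536.3,142.2,171.0]),E,4); print("pan rim",c,r,o)
a,b,_=snap("scene"); cv2.imwrite("pics/a9.png",cv2.resize(np.hstack([a[90:240,290:490,::-1],im[150:300,190:390,::-1]]),None,fx=2,fy=2,interpolation=cv2.INTER_CUBIC))
E
```

```text
t 18.35 grasp [543.5  96.6 166.6] z [ 0.499  0.045 -0.865] y [-0.088  0.996  0.001] F [-4.6  1.2  3.7] open 0.14 gf 87.7 q [ 0.56  0.01 -0.73  0.58 -0.43 -2.53]
pan rim [591.82277062 118.5618221  201.89803903] ((61.56598663330078, -28.38735580444336), (116.90225219726562, 62.23507308959961), 45.15359878540039) 0.13284334258820035
```

View pics/a9.png

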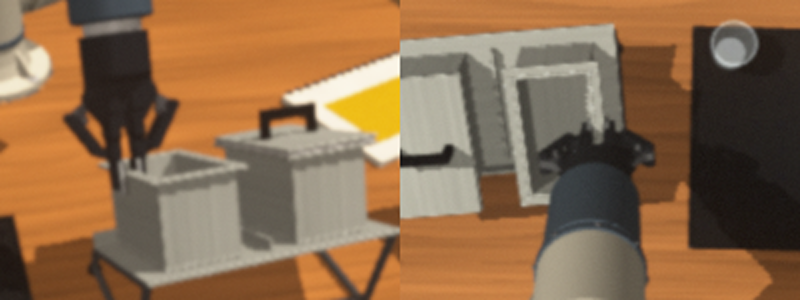

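The pads hold the rim of the near long side (left crop (125,165), right crop (597,125)); opening fits 14 mm. Lifting.

>>> {"api": "step_arm", "payload": {"plan": "0 0 0 0 0 -0.008 1;0 0 0 0 0 -0.02 1;0 0 0 0 0 -0.04 1;0 0 0 0 0 -0.062 1;0 0 0 0 0 -0.085 1"}}

```text
time_s: 19.08
position: [422.8, 85.2, 373.5]
tcp_rot: [[-0.864, -0.086, 0.496], [-0.075, 0.996, 0.042], [-0.497, -0.001, -0.868]]
wrist_force: [0.2, 0.3, -2.2]
opening: 0.138
gripper_force: 87.6
```

>>> {"api": "step_arm", "payload": {"plan": "0 0 0 0 -0.01 -0.02 1;0 0 0 0 -0.02 -0.035 1;0 0 0 0 -0.02 -0.035 1;0 0 0 0 -0.02 -0.035 1;0 0 0 0 -0.02 -0.035 1"}}

```text
time_s: 19.7
position: [408.1, 64.3, 402.9]
tcp_rot: [[-0.864, -0.086, 0.496], [-0.075, 0.996, 0.042], [-0.498, -0.001, -0.867]]
wrist_force: [-0.4, 0.1, -3.3]
opening: 0.138
gripper_force: 88.0
```

```bash
python3 - <<'E'
from h import *
np.set_printoptions(precision=4,suppress=True)
s=show(); im,d,P=snap("top"); E=frame(np.radians(5)); v=np.load("png.npy"); A=s["tcp_rot"]
mv=s["position"]-v[:3]; c=np.array([537,142.5,171.4])+mv
cc,r,o,pc=planerect(P,150,275,225,320,c,E,6); print("rim now",E.T@(cc-c),r,o,pc)
Q,_,S=snap("scene")
W=S[130:200,300:420].reshape(-1,3)
# target: pan centre (497,-92), yaw 0, grip on -y side
T=tool(frame(0,0),1,"x"); g1=np.array([497,-92-47,5+96+120.]); g0=s["position"]+155*A[:,2]; rv=R.from_matrix(A.T@T).as_rotvec()
rows([(g0+(g1-g0)*f+[0,0,40*(1-abs(2*f-1))],A@R.from_rotvec(rv*f).as_matrix()) for f in (.2,.4,.6,.8,1)],s["position"],A)
E
```

```text
t 19.7 grasp [485.   70.7 268.5] z [ 0.496  0.042 -0.867] y [-0.086  0.996 -0.001] F [-0.4  0.1 -3.3] open 0.138 gf 88.0 q [ 0.64 -0.21 -0.58  0.38 -0.79 -2.34]
rim now [ 3.2576 -0.8468 -1.532 ] ((3.2576370239257812, -0.8467826843261719), (168.5543975830078, 108.14495086669922), 0.30248531699180603) -1.5320175412554469 [[-77.9801 -54.0893  -6.7239]
 [ 86.6465  52.6382   2.7429]]
[ 0.24    5.97    0.97   -0.0183 -0.0415 -0.0054]
[ 0.49   11.94    1.94   -0.0364 -0.0832 -0.0091]
[ 0.73   17.9     2.91   -0.0462 -0.1253  0.0028]
[ 0.98   23.87    3.88   -0.0475 -0.1676  0.0301]
[ 1.22   29.84    4.85   -0.0481 -0.2101  0.0589]
```

>>> {"api": "step_arm", "payload": {"plan": "0.25 6 1 -0.02 -0.0415 -0.0045 1;0.5 11.9 1.9 -0.039 -0.083 -0.0075 1;0.7 17.9 2.9 -0.05 -0.125 0.005 1;1 23.9 3.9 -0.053 -0.168 0.033 1;1.2 29.84 4.85 -0.055 -0.211 0.063 1"}}

```text
time_s: 20.42
position: [506.3, -140.8, 376.4]
tcp_rot: [[-1.0, 0.001, 0.0], [0.001, 1.0, 0.001], [-0.0, 0.001, -1.0]]
wrist_force: [1.2, 1.0, -2.6]
opening: 0.142
gripper_force: 89.7
```

>>> {"api": "step_arm", "payload": {"plan": "0 0 0 0 0 0.01 1;0 0 0 0 0 0.025 1;0 0 0 0 0 0.04 1;0 0 0 0 0 0.04 1;0 0 0 0 0 0.04 1"}}

```text
time_s: 21.05
position: [505.2, -138.8, 337.8]
tcp_rot: [[-1.0, -0.001, 0.004], [-0.001, 1.0, 0.001], [-0.004, 0.001, -1.0]]
wrist_force: [-0.9, -0.1, -2.1]
opening: 0.14
gripper_force: 91.0
```

```bash
python3 - <<'E'
from h import *
np.set_printoptions(precision=4,suppress=True)
s=show(); A=s["tcp_rot"]; T=tool(frame(0,0),1,"x")
g=np.array([505,-92-47,99.6]); rows([(g+[0,0,60],T),(g,T)],s["position"],A)
top=s["position"]+155*A[:,2]+[0,47,5.4]
for n in("top","scene"):
    im,d,P=snap(n); S=P[abs(P-top).max(-1)<100]; S=S[abs(S[:,2]-top[2])<14]
    print(n,len(S)); 
    if n=="top": it=im; 
    S=S[(abs(S[:,0]-top[0])<95)]
    for f in ("-x",): 
        lo,hi=np.percentile(S,[1,99],0); print(lo,hi)
    # tilt: robust plane of the rim
    from scipy.optimize import least_squares
    B=np.c_[S[:,0]-top[0],S[:,1]-top[1],np.ones(len(S))]
    r=least_squares(lambda p:B@p-S[:,2],[0,0,top[2]],loss="soft_l1",f_scale=1.5).x; print("slopes deg",np.degrees(r[:2]),"z",r[2],"exp",top)
cv2.imwrite("pics/a10.png",cv2.resize(np.hstack([im[100:320,90:330,::-1],it[100:320,310:550,::-1]]),None,fx=1.6,fy=1.6,interpolation=cv2.INTER_CUBIC))
E
```

```text
t 21.05 grasp [ 505.8 -138.6  182.8] z [ 0.004  0.001 -1.   ] y [-0.001  1.     0.001] F [-0.9 -0.1 -2.1] open 0.14 gf 91.0 q [ 0.03  0.23 -0.09 -0.   -1.24 -1.6 ]
[ 0.05    0.21    0.06    0.0003 -0.0003  0.0232]
[ 0.05    0.21    0.06    0.0005 -0.0003  0.0832]
top 348
[ 417.4624 -145.7963  179.9051] [593.1813 -64.5022 191.9512]
slopes deg [-0.163  -1.3267] z 186.56479145262279 exp [505.7945 -91.6255 188.1873]
scene 1111
[ 420.7032 -157.5209  174.6676] [595.4745 -40.125  199.6086]
slopes deg [ 0.3649 -1.6717] z 186.0040996697417 exp [505.7945 -91.6255 188.1873]
```

>>> {"api": "step_arm", "payload": {"plan": "-0.3 0.2 0 0.0005 -0.001 0.02 1;-0.7 0.2 0 0.0005 -0.002 0.045 1;-1 0.2 0 0.0005 -0.003 0.062 1;-1.3 0.2 0 0.0005 -0.004 0.072 1;-1.3 0.2 0 0.0005 -0.004 0.076 1"}}

```text
time_s: 21.78
position: [505.0, -143.2, 260.9]
tcp_rot: [[-1.0, -0.0, -0.001], [-0.0, 1.0, 0.024], [0.001, 0.024, -1.0]]
wrist_force: [-0.8, -0.4, -1.7]
opening: 0.137
gripper_force: 91.0
```

>>> {"api": "step_arm", "payload": {"plan": "0 0 0 0 0 0.0015 1;0 0 0 0 0 0.003 1;0 0 0 0 0 0.0045 1;0 0 0 0 0 0.005 1;0 0 0 0 0 0.005 1"}}

```text
time_s: 22.4
position: [504.9, -143.0, 255.8]
tcp_rot: [[-1.0, -0.0, -0.002], [-0.0, 1.0, 0.024], [0.002, 0.024, -1.0]]
wrist_force: [0.3, -0.2, -2.5]
opening: 0.137
gripper_force: 91.0
```

```bash
python3 - <<'E'
from h import *
s=show()
E
```

```text
t 22.4 grasp [ 504.6 -139.3  100.9] z [-0.002  0.024 -1.   ] y [-0.     1.     0.024] F [ 0.3 -0.2 -2.5] open 0.137 gf 91.0 q [ 0.01  0.3  -0.21 -0.03 -1.06 -1.57]
```

>>> {"api": "step_arm", "payload": {"plan": "0 0 0 0 0 0.0007 1;0 0 0 0 0 0.0014 1;0 0 0 0 0 0.002 1;0 0 0 0 0 0.002 1;0 0 0 0 0 0.002 1"}}

```text
time_s: 23.02
position: [504.9, -143.0, 253.9]
tcp_rot: [[-1.0, -0.0, -0.002], [-0.0, 1.0, 0.024], [0.002, 0.024, -1.0]]
wrist_force: [-0.8, -0.8, -0.9]
opening: 0.136
gripper_force: 91.7
```

>>> {"api": "step_arm", "payload": {"plan": "0 0 0 0 0 0.0005 1;0 0 0 0 0 0.001 1;0 0 0 0 0 0.001 1;0 0 0 0 0 0.001 1;0 0 0 0 0 0.001 1"}}

```text
time_s: 23.65
position: [504.8, -143.1, 253.8]
tcp_rot: [[-1.0, -0.0, -0.001], [-0.0, 1.0, 0.023], [0.001, 0.023, -1.0]]
wrist_force: [-4.0, -0.0, 4.7]
opening: 0.137
gripper_force: 93.0
```

>>> {"api": "step_arm", "payload": {"plan": "0 0 0 0 0 0 0.8;0 0 0 0 0 0 0.6;0 0 0 0 0 0 0.3;0 0 0 0 0 0 0;0 0 0 0 0 0 0", "squeeze": 20}}

```text
time_s: 24.28
position: [504.9, -142.9, 252.7]
tcp_rot: [[-1.0, -0.0, -0.002], [-0.0, 1.0, 0.024], [0.002, 0.024, -1.0]]
wrist_force: [-0.7, -0.3, -0.4]
opening: 0.499
gripper_force: 0.0
```

>>> {"api": "step_arm", "payload": {"plan": "0 0 0 0 0 -0.02 0;0 0 0 0 0 -0.06 0;0 0 0 0 0 -0.1 0;0 0 0 0 0 -0.15 0;0 0 0 0 0 -0.2 0"}}

```text
time_s: 24.9
position: [504.9, -147.7, 454.3]
tcp_rot: [[-1.0, -0.0, -0.002], [-0.0, 1.0, 0.024], [0.002, 0.024, -1.0]]
wrist_force: [0.1, 0.1, 0.1]
opening: 0.502
gripper_force: 0.0
```

>>> {"api": "step_arm", "payload": {"plan": "0 0 0 0.05 0.02 0 0;0 0 0 0.1 0.05 0 0;0 0 0 0.15 0.1 0 0;0 0 0 0.18 0.15 0 0;0 0 0 0.18 0.2 0 0"}}

```text
time_s: 25.52
position: [322.9, 52.6, 458.8]
tcp_rot: [[-1.0, -0.0, 0.001], [-0.0, 1.0, 0.026], [-0.001, 0.026, -1.0]]
wrist_force: [1.4, 0.3, 0.3]
opening: 0.5
gripper_force: 0.0
```

>>> {"api": "step_arm", "payload": {"plan": "0 0 0 0 0.05 0 0;0 0 0 0 0.1 0 0;0 0 0 0 0.15 0 0;0 0 0 0 0.2 0 0;0 0 0 0 0.2 0 0"}}

```text
time_s: 26.15
position: [325.0, 254.8, 461.7]
tcp_rot: [[-1.0, -0.003, -0.003], [-0.003, 1.0, 0.023], [0.003, 0.023, -1.0]]
wrist_force: [-0.6, -0.0, 0.4]
opening: 0.501
gripper_force: 0.0
```

```bash
python3 - <<'E'
from h import *
np.set_printoptions(precision=1,suppress=True)
s=show(); im,d,P=snap("top"); a,_,_=snap("scene"); E=frame(np.radians(5))
for nm,sd in(("pan",[505,-92,105.]),("drainer",[620,-262,69.])):
    c,r,o,_=planerect(P,130,290,300,520,np.array(sd),np.eye(3),5); print(nm,c,r,o)
om=np.array([519.65,294.46,174.63]); c,r,o,_=planerect(P,170,270,155,240,om+4*E[:,2],E,4); print("lid",E.T@(c-om),r)
print("jug rim same?",abs(im.astype(int)-np.load("top0.npz")["im"]).max(-1)[215:262,425:475].mean())
cv2.imwrite("pics/fin.png",np.hstack([a[80:330,90:500,::-1],im[80:330,150:530,::-1]]))
E
```

```text
t 26.15 grasp [324.5 258.3 306.7] z [-0.  0. -1.] y [-0.  1.  0.] F [-0.6 -0.   0.4] open 0.501 gf 0.0 q [ 1.  -0.  -0.1 -0.  -1.5 -2.6]
pan [504.3 -93.6 104.2] ((-0.7254486083984375, -1.6294097900390625), (175.85304260253906, 108.58829498291016), 0.14331093430519104) -0.8393693181003528
drainer [ 622.1 -262.5   68.1] ((2.1331939697265625, -0.4870758056640625), (104.88072967529297, 172.08273315429688), 0.8598020672798157) -0.8818206305649028
lid [-0.4  1.   4.2] ((-0.42200469970703125, 0.9527359008789062), (177.7971954345703, 108.41973114013672), 0.052358370274305344)
jug rim same? 4.105531914893617
```

View pics/fin.png

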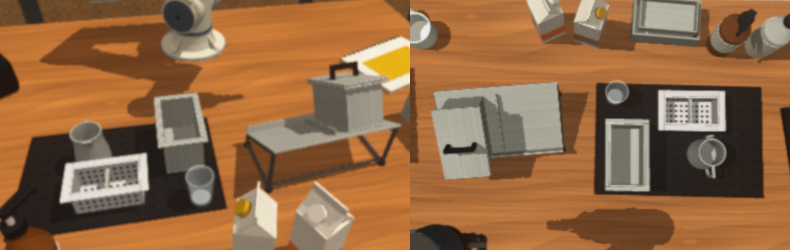

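The pan (right view (627,155)) and the drainer (692,110) stand flat and wholly on the mat. The lid is seated on the other pan (465,145), and the jug and glass have not moved.

```bash
python3 -c "
from station import job_done; print(job_done())"
```

```text
the job is handed in; nothing more can be done
None
```

The job is done and handed in at about 26 s: the lid is seated on the open pan, the drainer and pan stand flat on the mat, and the open pan, jug and glass were left in place.

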